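# Set a telescoping carton stop one hole wider

## Robot

A 7-joint arm with a two-finger parallel gripper is mounted at the origin on the work surface. World frame = base frame: x ahead of the robot, y to its left, z up, the work surface at z = 0. Lengths are in m, angles in rad, forces in N, time in s.
With the tool pointing down it reaches from about 0.4 to 0.85 m from the base axis. Payload 10.4 kg.
Tool frame: the origin (TCP) lies at the very end of the fingers, on their centre line; the grasp point (between the pads) lies 19 mm behind it (grip_point_offset is the distance from the TCP to the grasp point, in m); z points along the fingers, y is the line along which they close (so a half turn about z gives the same grasp; the last joint's range is limited). The gripper opens to 87 mm and grips with 3 to 60 N. Pads are 19 mm wide; open, the fingers measure 117 mm over their backs; the gripper's body (75 mm by 190 mm) begins 51 mm behind the grasp point.
Start: joints at [-1.141, 0.332, -0.065, 1.46, 0.022, 1.35, -0.088], TCP at [0.273, 0.562, 0.223] pointing down, gripper open.
Joint ranges: [-2.6, 2.6], [-0.5, 2.12], [-1.47, 1.34], [0.16, 2.42], [-1.27, 4.41], [0.06, 2.06], [-2.6, 2.6]. Speed limits (rad/s): [2.22, 2.22, 2.79, 2.79, 3.14, 3.14, 3.14].

## Interface

Orientations are given as a unit quaternion [x, y, z, w].
In Python, from bench import * gives the robot as it stands.
- The arm moves only by the tool play_rows, never from a script. Its argument "increments" is text: rows parted by semicolons, each of 7 numbers parted by spaces: the turn, a rotation vector about the tool's x, y, z in rad, then the shift along the tool's x, y, z in m, then the opening, from 0 (shut) to 1 (fully open). A call has 1 to 8 rows; each row is the pose to reach, as a shift and turn from the pose commanded when the call began, along the tool's axes at that moment; what a row does not reach only later rows make up. A row lasts 1/10 s, in which the tool goes at most 50 mm and 8.59 degrees, less where a joint would pass 70% of its speed; a pose out of reach is approached as far as the arm can. A call with a gripper value outside its range is refused whole. The fingers move at their own pace and stop on an object; "grip_force" is the grip in N (left out, the last holds). Time passes only in rows, so rows that repeat a pose let the fingers close. It gives the time, the measured TCP pose, the force, the opening and the grip force at its end, in the units of the state.
- read_state(): the state, without advancing time (a new reading comes with each control period).
- camera(name): name is "scene" or "top"; returns a dict with "color" (420x560x3 uint8, red, green, blue), "fx", "fy", "cx", "cy" (pixels), "camera_from_world" (4x4, takes a point from world to camera coordinates). Camera axes: x right, y down, z forward; pixel columns grow to the right and rows downward; lengths in m; the calibration is good to about 2 mm. A picture is of the moment at which its call begins. There is no depth.
- close_job(): hands the job in; it is judged then, once.
The state is a dict: "time": time; "joint_positions": joint angles; "joint_vel": joint speeds; "joint_torque": joint torques, N m; "ee_pos": TCP position; "eef_rot": TCP orientation; "ft_force": force on the tool from outside, world axes, zero at the start; "torque": the same for the moment, N m; "width": finger opening in m; "grip_force": force on a finger pad.
Only numpy, scipy, OpenCV 4.12 (cv2) and the standard library are available. Lean on these libraries where they do the work, as an engineer would, in place of code of your own. Each camera call takes 0.05 s, during which the arm holds its last target. There are 200 camera calls.

## Task

The next cartons are one size bigger, so set the blue carton stop one hole wider. Press the red spring button gently down flush so that the tube comes free, slide the blue stop outwards, away from the guide, feeling for the very next hole (not on to the one after) until the button snaps fully up there by itself, then let go. Never force the button against the edge of a hole, and leave the carton, the bottle and the jar standing where they are.

Things in the scene. Friction and masses are not known exactly. Their poses are not given: they have to be found in the camera images.
- guide: Fixed carton guide: steel foot 160 x 120 x 10 mm under a square outer tube (aluminium, then a grey sleeve), 44 mm wide (sleeve 50), top face 58 mm above the bench. Origin: on the bench, under the button's first hole. Tube along this body's y, -65 to some +98 mm; +y = outwards, where the blue stop goes. z up. In the 6 mm top wall a black slot, 14 mm wide, joins four 24 mm holes.
- snap: Red spring button on the inner tube: 12 mm head on a 22 mm collar, which locks in a 24 mm hole (1 mm play each way). Travel 8 mm to a hard stop; spring 3 N at first, 7 N at the stop. Pressed 6.5 mm or more, the tube slides. After 4 mm of sliding the slot keeps it down; at a hole it jumps up, unless still pressed: then it slides past. Origin: not on the button; use button_top.
- button_top (a point): Centre of the top of the red button head: 67 mm above the bench with the button up, about 60.5 mm kept down under the slot, 59 mm pressed home. Moves with button and inner tube: in the guide's frame its y is within 1 mm of 0 at the start. The next hole is 30 to 50 mm outwards: the grey sleeve that has it is clamped on by hand and not measured, so feel for the snap. The one after is 40 mm farther.
- stop_top (a point): Middle of the top edge of the blue stop, an upright plate on the inner tube's end: 8 mm thick along the guide's y, 100 mm wide along its x, from 4 to 118 mm above the bench (this point: 118). 150 mm outwards of the red button. It can be gripped across its 8 mm from above or pushed; it moves only along the guide's y, with 2 N of drag, some 5 to 10 N while the collar rubs under the slot.
- carton: White carton standing on the bench, 40 x 60 x 50 mm high. Origin: centre of its underside. Leave it alone.
- bottle: White bottle with a blue cap, 40 mm across, 75 mm high. Origin: centre of its underside. Leave it alone.
- jar: Amber jar with a white cap, 52 mm across, 55 mm high. Origin: centre of its underside. Leave it alone.

How it is judged:
On the way, in this order (a step that is already met when the one before it is completed fails the run):
1. the button is pressed down clear of the wall while still at its first hole (z of button_top in the frame of guide below 0.0608 m and y of button_top in the frame of guide below 0.004 m), for 0.05 s.
2. the tube has left its first hole with the button held down under the wall (y of button_top in the frame of guide between 0.006 and 0.028 m and z of button_top in the frame of guide below 0.063 m), for 0.1 s.
At the end, for the whole second after the job is handed in: The red button is fully up (its top within 1.5 mm of 67 mm above the bench) in the next hole, 28 to 52 mm outwards of its first hole, and carton, bottle and jar stand upright within 20 mm of where they were (y of button_top in the frame of guide between 0.028 and 0.052 m and z of button_top in the frame of guide above 0.0655 m and distance of each of carton, bottle, jar from where it was at the start of the episode below 0.02 m and angle between each of carton, bottle, jar's own z axis and vertical below 0.2 rad); the robot touches nothing.
It fails at once if the red button is pressed with more than 18 N (contact force between the arm and snap above 18 N).
It fails at once if the button is forced against the edge of a hole with more than 15 N (contact force between snap and guide above 15 N).
It fails at once if the tube is slid on past the next hole towards the one after (y of button_top in the frame of guide above 0.06 m).
It fails at once if a bystander is knocked about (distance of any of carton, bottle, jar from where it was at the start of the episode above 0.02 m).
It also fails if it takes over 61 s, if anything falls off the work surface, if the arm or the gripper's body presses on something with over 40 N, if the wrist force passes 120 N, or if a joint passes its speed limit or range.

## Working session

There is one attempt and no reset: what is moved stays moved. The work goes in short steps, Python scripts to look and compute and a tool call to move; the robot and the scene stay as the last step left them, time stands still between calls to the robot, and variables do not carry over. Pictures are saved under pics/ and viewed, at most 10 in all, crops included, and the job is handed in when it is done.

Besides the shell and the picture viewer there is one more tool, called as a command line: name --argument value ..., lists and objects as JSON in quotes. play_rows: Moves the arm, as the interface text tells. Its arguments: {"type":"object","properties":{"increments":{"type":"string"},"grip_force":{"type":"number"}},"required":["increments"]}

```bash
mkdir -p pics; ls
python3 - <<'E'
from bench import *
import cv2,numpy as np,json
for n in("scene","top"):
    c=camera(n);cv2.imwrite(f"pics/{n}0.png",c["color"][:,:,::-1])
    print(n,c["fx"],c["fy"],c["cx"],c["cy"],np.round(c["camera_from_world"],4).tolist())
s=read_state();print(s)
E
```

```text
pics
scene 399.11539215159684 399.11539215159684 278.7309362429641 217.10726007550554 [[0.8631, 0.5049, 0.011, -0.5634], [0.4194, -0.7045, -0.5726, -0.2459], [-0.2813, 0.4988, -0.8198, 0.9184], [0.0, 0.0, 0.0, 1.0]]
top 530.1500846074229 530.1500846074229 282.75204338612326 216.71188719276574 [[-0.0042, -1.0, -0.0065, -0.0385], [-0.987, 0.0051, -0.1608, 0.6664], [0.1608, 0.0058, -0.987, 0.8744], [0.0, 0.0, 0.0, 1.0]]
{'time': 0.1, 'joint_positions': array([-1.14059606,  0.332784  , -0.06468663,  1.46084568,  0.02160165,
        1.34991334, -0.0885103 ]), 'joint_vel': array([-0.00172328, -0.00199746, -0.00093658, -0.00266363, -0.00206888,
       -0.00014265, -0.00092848]), 'joint_torque': array([ 2.01793271e-03, -6.24547362e+01,  2.51542381e-02, -3.90721142e+01,
       -6.13500900e-02,  3.65136098e-02,  6.77518346e-05]), 'ee_pos': array([0.27328815, 0.56169972, 0.22185444]), 'eef_rot': array([ 2.24472696e-01,  9.74480177e-01, -6.17831375e-04, -1.09759387e-04]), 'ft_force': array([ 0.17358759, -0.41942125, -0.31685387]), 'torque': array([0.01116664, 0.00297795, 0.0314035 ]), 'grip_force': 0.0, 'width': 0.08719478346526852}
```

View pics/scene0.png

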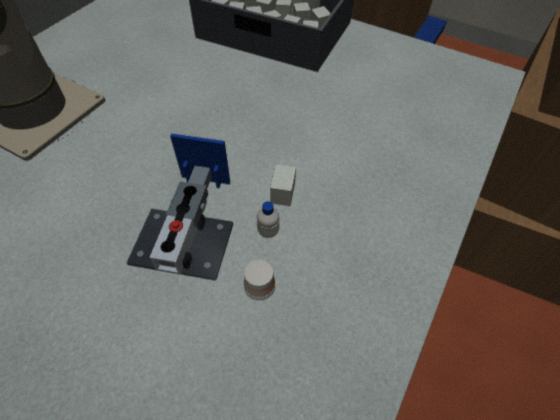

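View pics/top0.png

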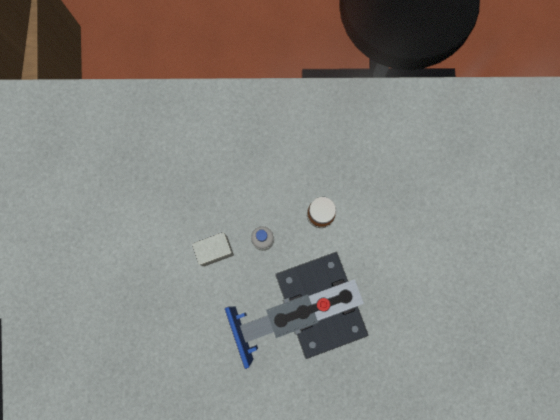

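```bash
cat > h.py <<'E'
import numpy as np,cv2
from scipy.optimize import least_squares
from bench import *
def proj(c,p):
    q=c["camera_from_world"]@np.append(p,1);return np.array([c["fx"]*q[0]/q[2]+c["cx"],c["fy"]*q[1]/q[2]+c["cy"]])
def tri(a,pa,b,pb):
    r=least_squares(lambda p:np.r_[proj(a,p)-pa,proj(b,p)-pb],[.5,.0,.06]);return r.x,np.abs(r.fun).max()
def onz(c,uv,z):
    return least_squares(lambda p:proj(c,np.append(p,z))-uv,[.5,0]).x
def red(c):
    i=c["color"].astype(int);m=((i[...,0]>120)&(i[...,1]<70)&(i[...,2]<70)).astype(np.uint8)
    m[:100]=0;m[:,400:]=0
    n,l,s,ce=cv2.connectedComponentsWithStats(m);k=1+s[1:,4].argmax();return ce[k],s[k]
E
python3 - <<'E'
from h import *
s=camera("scene");t=camera("top")
rs,a=red(s);rt,b=red(t);print(rs,a,rt,b,tri(s,rs,t,rt))
for n,c,x,y,w,h in(("s",s,120,120,130,160),("t",t,215,240,160,125)):
    cv2.imwrite(f"pics/{n}1.png",cv2.resize(c["color"][y:y+h,x:x+w,::-1],None,fx=(3.75 if n=="s" else 4.8),fy=(3.75 if n=="s" else 4.8),interpolation=cv2.INTER_CUBIC))
E
```

```text
[175.28125 225.40625] [170 221  12  10  64] [323.05645161 304.41935484] [317 299  13  12 124] (array([ 0.51440886, -0.10945552,  0.05765833]), np.float64(0.051981467588007035))
```

View pics/s1.png

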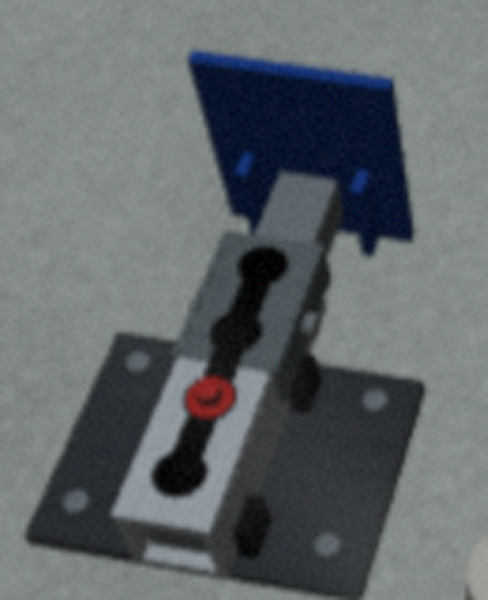

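View pics/t1.png

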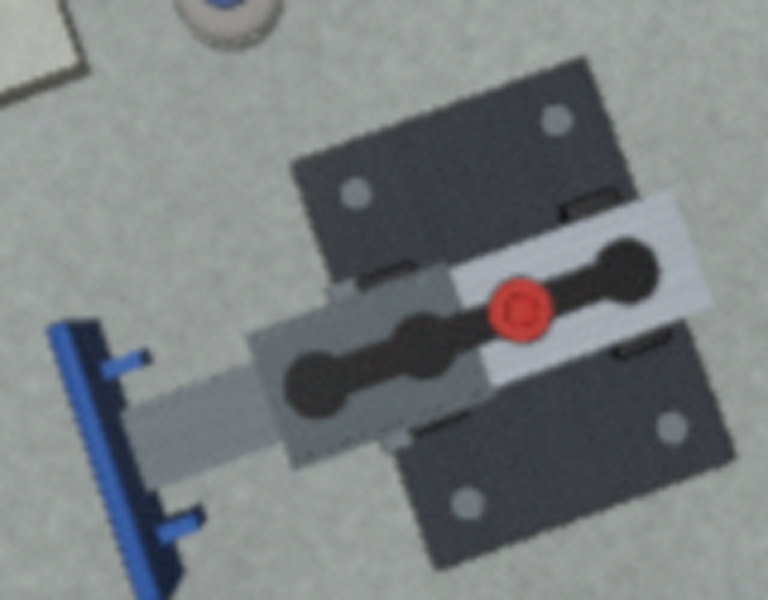

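Run:
```python
from h import *
s=camera("scene");t=camera("top")
T=lambda u,v:np.array([u/4.8+215-.4,v/4.8+240-.4]);S=lambda u,v:np.array([u/3.75+120-.37,v/3.75+120-.37])
H=[tri(s,S(*a),t,T(*b)) for a,b in(((180,475),(627,271)),((236,332),(421,345)),((262,265),(317,385)))]
for p,e in H:print("hole",p.round(4),round(e,2))
print("head",tri(s,S(210,394),t,T(521,308)))
rt,_=red(t)
for z in(.058,.064):print("btn@",z,onz(t,rt,z))
W=[onz(t,T(*b),.058) for b in((627,271),(421,345),(317,385))]
d=W[2]-W[0];print("dir",np.degrees(np.arctan2(d[1],d[0])),np.linalg.norm(W[1]-W[0]),np.linalg.norm(W[2]-W[1]),W)
# stop top strip in top view
i=t["color"].astype(int);m=((i[...,2]>110)&(i[...,0]<70)&(i[...,2]-i[...,1]>50)).astype(np.uint8);m[:290]=0
n,l,st,ce=cv2.connectedComponentsWithStats(m);k=1+st[1:,4].argmax();ys,xs=np.nonzero(l==k)
r=cv2.minAreaRect(np.c_[xs,ys].astype(np.float32));print(st[k],r)
B=cv2.boxPoints(r);print(B)
e=[onz(t,x,.118) for x in B];print(np.round(e,4));c=np.mean(e,0);print("stop",c)
print("scene corners proj of stop pts",[proj(s,np.append(x,.118)) for x in e],S(192,55),S(391,82))
```

```text
hole [ 0.5284 -0.1474  0.0559] 0.05
hole [ 0.5026 -0.0744  0.0575] 0.22
hole [ 0.4891 -0.0374  0.0586] 0.07
head (array([ 0.51559152, -0.10931839,  0.06046883]), np.float64(0.025098516500463575))
btn@ 0.058 [ 0.51469319 -0.10941973]
btn@ 0.064 [ 0.51470831 -0.10900861]
dir 109.63246716710752 0.0775199912059985 0.03920917511909471 [array([ 0.5283345 , -0.14725907]), array([ 0.50282821, -0.07405539]), array([ 0.48911732, -0.03732161])]
[226 308  23  60 240] ((236.60755920410156, 337.46343994140625), (62.61954879760742, 3.8438987731933594), 71.22196960449219)
[[224.7092  308.43887]
 [228.34851 307.2015 ]
 [248.50592 366.488  ]
 [244.86661 367.72537]]
[[0.509  0.0506]
 [0.5109 0.0449]
 [0.4198 0.0123]
 [0.4179 0.018 ]]
stop [0.46439645 0.03145561]
scene corners proj of stop pts [array([223.57986223, 140.18159752]), array([222.59748074, 142.57121282]), array([169.87125591, 134.95534923]), array([171.08745479, 132.67680374])] [170.83       134.29666667] [223.89666667 141.49666667]
```

```bash
cat >> h.py <<'E'
from scipy.spatial.transform import Rotation as R
A=np.radians(109.7);U=np.array([np.cos(A),np.sin(A),0])
RG=R.from_matrix(np.c_[U,np.cross([0,0,-1],U),[0,0,-1]])
def to(p):
    s=read_state();q=R.from_quat(s["eef_rot"])
    print("rotvec",(q.inv()*RG).as_rotvec().round(4),"shift",(q.inv().apply(np.array(p)-s["ee_pos"])).round(4),"f",s["ft_force"].round(2),"along",((s["ee_pos"]-[.515,-.109,0])@U).round(4))
E
python3 -c "
from h import *
to([.515,-.109,.14])"
```

```text
rotvec [-4.000e-04  1.000e-04  7.742e-01] shift [-0.5108 -0.4976  0.0825] f [ 0.16 -0.6  -0.86] along 0.7131
```

play_rows --increments "0 0 0.774 -0.511 -0.498 0 0;0 0 0.774 -0.511 -0.498 0 0;0 0 0.774 -0.511 -0.498 0 0;0 0 0.774 -0.511 -0.498 0 0;0 0 0.774 -0.511 -0.498 0 0;0 0 0.774 -0.511 -0.498 0 0;0 0 0.774 -0.511 -0.498 0 0;0 0 0.774 -0.511 -0.498 0 0" --grip_force 10

```text
time: 1.1
ee_pos: [0.4092, 0.1837, 0.2228]
eef_rot: [0.576, 0.818, 0.0, -0.0]
ft_force: [0.9, 0.2, 0.7]
width: 0.031
grip_force: 0.0
```

```bash
python3 -c "
from h import *
to([.515,-.109,.14])"
```

```text
rotvec [ 0.0007 -0.0006  0.0002] shift [-0.3113  0.0008  0.0826] f [0.95 0.23 0.74] along 0.3112
```

play_rows --increments "0 0 0 -0.312 0 0.01 0;0 0 0 -0.312 0 0.02 0;0 0 0 -0.312 0 0.03 0;0 0 0 -0.312 0 0.04 0;0 0 0 -0.312 0 0.05 0;0 0 0 -0.312 0 0.07 0;0 0 0 -0.312 0 0.083 0;0 0 0 -0.312 0 0.083 0"

```text
time: 1.9
ee_pos: [0.5124, -0.1114, 0.1366]
eef_rot: [0.578, 0.816, -0.002, -0.001]
ft_force: [-0.2, 1.7, -0.4]
width: 0.0005
grip_force: 0.0
```

play_rows --increments "0 0 0 0 0 0.02 0;0 0 0 0 0 0.04 0;0 0 0 0 0 0.055 0;0 0 0 0 0 0.055 0;0 0 0 0 0 0.055 0"

```text
time: 2.4
ee_pos: [0.5145, -0.1074, 0.0854]
eef_rot: [0.575, 0.818, 0.0, 0.0]
ft_force: [-0.4, -0.6, -0.4]
width: 0.0004
grip_force: 0.0
```

```bash
python3 -c "
from h import *
to([.515,-.109,.067])
s=camera('scene')['color'];cv2.imwrite('pics/s2.png',cv2.resize(s[120:280,100:300,::-1],None,fx=3.5,fy=3.5))"
```

```text
rotvec [ 0.0006 -0.0002  0.0009] shift [-0.0017 -0.      0.0184] f [-0.38 -0.65 -0.38] along 0.0017
```

View pics/s2.png

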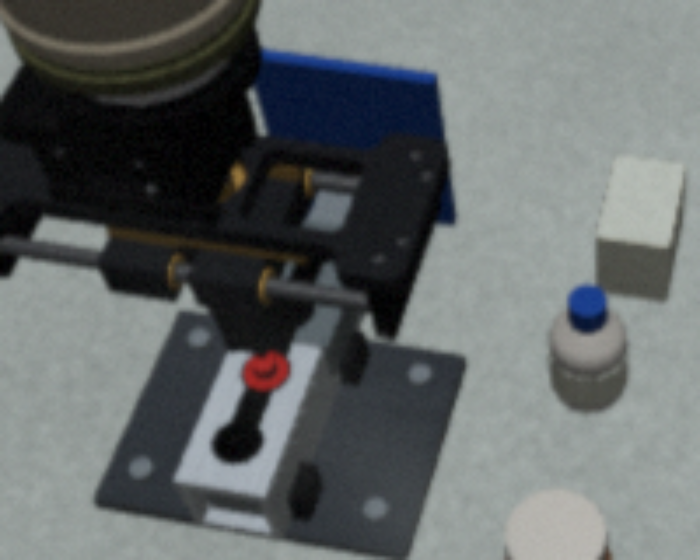

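The closed fingertips hang just above the button (crop ~(265,370)), bystanders untouched. Descending gently.

play_rows --increments "0 0 0 -0.0015 0 0.006 0;0 0 0 -0.0015 0 0.012 0;0 0 0 -0.0015 0 0.015 0;0 0 0 -0.0015 0 0.017 0;0 0 0 -0.0015 0 0.018 0;0 0 0 -0.0015 0 0.019 0;0 0 0 -0.0015 0 0.020 0;0 0 0 -0.0015 0 0.020 0"

```text
time: 3.25
ee_pos: [0.5146, -0.1095, 0.0646]
eef_rot: [0.576, 0.818, 0.0, -0.0]
ft_force: [-2.0, 1.3, 4.5]
width: 0.0004
grip_force: 2.1
```

play_rows --increments "0 0 0 0 0 0.001 0;0 0 0 0 0 0.002 0;0 0 0 0 0 0.003 0;0 0 0 0 0 0.003 0"

```text
time: 3.65
ee_pos: [0.5146, -0.1095, 0.0615]
eef_rot: [0.576, 0.818, 0.0, -0.0]
ft_force: [-2.1, 0.2, 5.3]
width: 0.0005
grip_force: 2.9
```

```bash
python3 -c "
from h import *
to([.515,-.109,.0597])"
```

```text
rotvec [ 0.0001 -0.0001  0.0001] shift [0.0003 0.0005 0.0018] f [-2.06  0.23  5.26] along -0.0003
```

play_rows --increments "0 0 0 0 0 0.001 0;0 0 0 0 0 0.0018 0;0 0 0 0 0 0.0021 0;0 0 0 0 0 0.0021 0"

```text
time: 4.05
ee_pos: [0.5147, -0.1094, 0.0596]
eef_rot: [0.576, 0.818, 0.0, 0.0]
ft_force: [-2.8, -0.3, 7.3]
width: 0.0004
grip_force: 3.4
```

Pressed to about 59.6 mm with 7 N. Now drag outwards slowly.

play_rows --increments "0 0 0 0.001 0 0 0;0 0 0 0.002 0 0 0;0 0 0 0.003 0 0 0;0 0 0 0.0045 0 0 0;0 0 0 0.006 0 0 0;0 0 0 0.0075 0 0 0;0 0 0 0.009 0 0 0;0 0 0 0.010 0 0 0"

```text
time: 4.85
ee_pos: [0.5116, -0.1009, 0.0598]
eef_rot: [0.576, 0.818, -0.0, 0.001]
ft_force: [-1.7, -2.7, 6.7]
width: 0.0004
grip_force: 3.3
```

```bash
python3 -c "
from h import *
to([.515,-.109,.0597])
t=camera('top')
s=camera('scene')
i=t['color'].astype(int);m=((i[...,2]>110)&(i[...,0]<70)&(i[...,2]-i[...,1]>50));m[:290]=0;m[:,260:]=0
ys,xs=np.nonzero(m);print(m.sum())
r=cv2.minAreaRect(np.c_[xs,ys].astype(np.float32));print(r);p=onz(t,r[0],.118);print(p,(p-[.4644,.03146])@U[:2])
cv2.imwrite('pics/t2.png',cv2.resize(t['color'][240:380,200:380,::-1],None,fx=4,fy=4))
"
```

```text
rotvec [ 0.0007  0.0013 -0.0004] shift [-0.0087  0.0005  0.0001] f [-1.66 -2.7   6.68] along 0.0087
289
((237.35000610351562, 337.54998779296875), (62.61309814453125, 16.12761688232422), 71.56505584716797)
[0.46385333 0.03014284] -0.0010557875390931426
```

```bash
cat >> h.py <<'E'
def stop():
    t=camera("top")
    i=t["color"].astype(int);m=((i[...,2]>110)&(i[...,0]<70)&(i[...,2]-i[...,1]>50)).astype(np.uint8);m[:290]=0;m[:,275:]=0
    n,l,st,ce=cv2.connectedComponentsWithStats(m);k=1+st[1:,4].argmax();ys,xs=np.nonzero(l==k)
    r=cv2.minAreaRect(np.c_[xs,ys].astype(np.float32));p=onz(t,r[0],.118)
    print("stop",st[k].tolist(),r[1],"moved",((p-[.4644,.03146])@U[:2]).round(4));return t
E
python3 -c "
from h import *
stop()"
```

```text
stop [220, 310, 23, 60, 241] (62.29766845703125, 3.8555562496185303) moved 0.0088
```

View pics/t2.png

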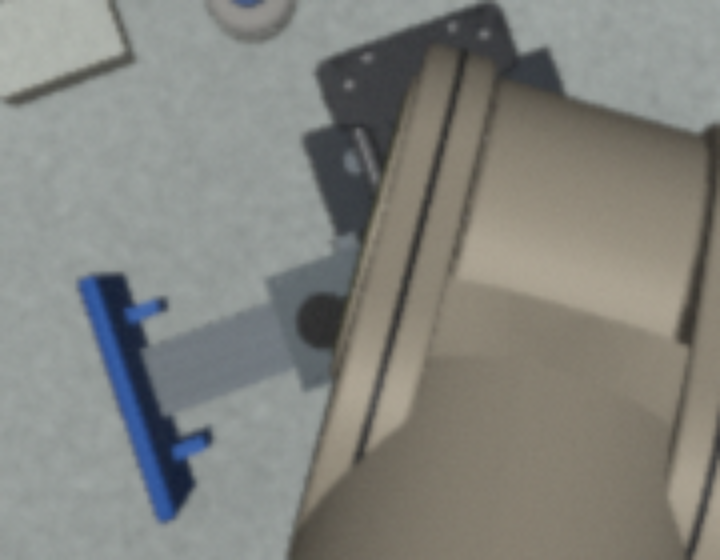

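The stop has moved 8.8 mm with the button. A bit farther, then lift off.

play_rows --increments "0 0 0 0.0015 0 0 0;0 0 0 0.003 0 0 0;0 0 0 0.004 0 0 0;0 0 0 0.004 0 0 0;0 0 0 0.004 0 -0.002 0;0 0 0 0.004 0 -0.01 0;0 0 0 0.004 0 -0.03 0;0 0 0 0.004 0 -0.06 0"

```text
time: 5.8
ee_pos: [0.5089, -0.0961, 0.1192]
eef_rot: [0.576, 0.818, -0.001, -0.001]
ft_force: [0.8, -0.0, 0.4]
width: 0.0005
grip_force: 0.0
```

play_rows --increments "0 0 0 0.02 0 -0.02 0;0 0 0 0.04 0 -0.02 0;0 0 0 0.055 0 -0.02 0;0 0 0 0.07 0 -0.02 0;0 0 0 0.09 0 -0.02 0;0 0 0 0.09 0 -0.02 0;0 0 0 0.09 0 -0.02 0;0 0 0 0.09 0 -0.02 0"

```text
time: 6.6
ee_pos: [0.4798, -0.0123, 0.1396]
eef_rot: [0.576, 0.817, 0.0, 0.0]
ft_force: [0.2, 0.7, 0.5]
width: 0.0006
grip_force: 0.0
```

```bash
python3 -c "
from h import *
t=stop();to([.515,-.109,.0597]+U*.14)"
```

```text
Traceback (most recent call last):
  File "h.py", line 23, in stop
    n,l,st,ce=cv2.connectedComponentsWithStats(m);k=1+st[1:,4].argmax();ys,xs=np.nonzero(l==k)
                                                      ~~~~~~~~~~~~~~~^^
ValueError: attempt to get argmax of an empty sequence
```

play_rows --increments "0 0 0 0.015 0 0 0;0 0 0 0.03 0 0.01 0;0 0 0 0.03 0 0.03 0;0 0 0 0.03 0 0.05 0;0 0 0 0.03 0 0.05 0;0 0 0 0.034 0 0.05 0;0 0 0 0.037 0 0.05 0;0 0 0 0.037 0 0.05 0"

```text
time: 7.45
ee_pos: [0.4676, 0.0239, 0.0904]
eef_rot: [0.575, 0.818, 0.001, 0.0]
ft_force: [-0.5, -0.2, 0.8]
width: 0.0005
grip_force: 0.0
```

```bash
python3 -c "
from h import *
c=camera('scene');s=c['color'];cv2.imwrite('pics/s3.png',cv2.resize(s[100:280,100:300,::-1],None,fx=3.3,fy=3.3))
for y in(0,.0128):print(proj(c,np.array([.515,-.109,.0605])+U*y))
to([.515,-.109,.09]+U*.15)"
```

```text
[175.44274753 224.40754103]
[177.9369872  218.25623006]
rotvec [ 0.0014 -0.0002  0.0006] shift [ 0.0091 -0.      0.0002] f [-0.35 -0.58 -0.92] along 0.1409
```

View pics/s3.png

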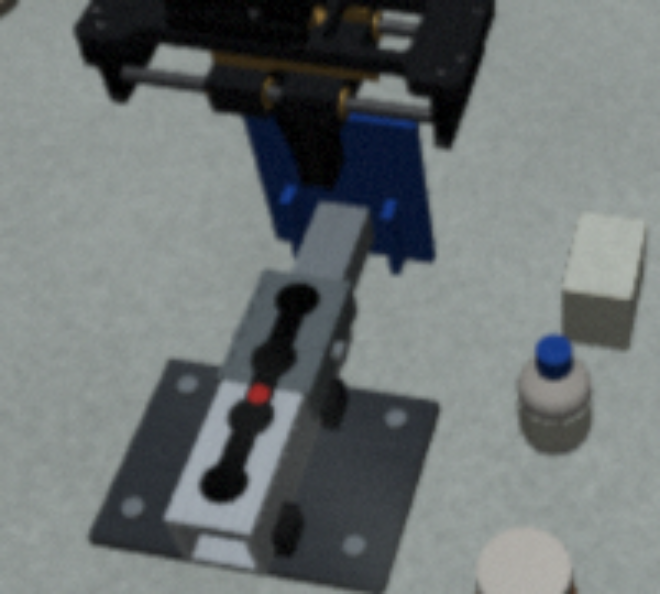

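The button is down under the slot, 13 mm out (crop (258,394)), fingers inside the blue stop. Now push.

play_rows --increments "0 0 0 0.003 0 0 0;0 0 0 0.006 0 0 0;0 0 0 0.0075 0 0 0;0 0 0 0.009 0 0 0;0 0 0 0.0105 0 0 0;0 0 0 0.012 0 0 0;0 0 0 0.0135 0 0 0;0 0 0 0.015 0 0 0"

```text
time: 8.3
ee_pos: [0.4624, 0.0366, 0.0896]
eef_rot: [0.576, 0.817, -0.0, 0.001]
ft_force: [2.2, -5.6, 0.9]
width: 0.0006
grip_force: 2.5
```

```bash
cat >> h.py <<'E'
def chk():
    c=camera("scene");p,s=red(c)
    r=least_squares(lambda a:proj(c,np.array([.515,-.109,.0605])+U*a[0])-p,[.01])
    S=read_state();print("btn along mm",(r.x*1000).round(1),"px",p.round(1),"area",s[4],"F along",(S["ft_force"]@U).round(2),"tcp along",((S["ee_pos"]-[.515,-.109,0])@U).round(4))
E
python3 -c "
from h import *
chk()"
```

```text
btn along mm [18.5] px [179.4 215.7] area 22 F along -4.21 tcp along 0.1551
```

play_rows --increments "0 0 0 0.0015 0 0 0;0 0 0 0.003 0 0 0;0 0 0 0.0045 0 0 0;0 0 0 0.006 0 0 0;0 0 0 0.0075 0 0 0;0 0 0 0.009 0 0 0;0 0 0 0.010 0 0 0;0 0 0 0.011 0 0 0"

```text
time: 9.15
ee_pos: [0.4585, 0.0473, 0.0896]
eef_rot: [0.576, 0.818, 0.0, 0.0]
ft_force: [1.4, -4.6, 2.2]
width: 0.0005
grip_force: 2.5
```

```bash
python3 -c "
from h import *
chk()"
```

```text
btn along mm [29.7] px [181.5 210.5] area 20 F along -4.88 tcp along 0.1665
```

play_rows --increments "0 0 0 0.0008 0 0 0;0 0 0 0.0016 0 0 0;0 0 0 0.0024 0 0 0;0 0 0 0.0032 0 0 0"

```text
time: 9.6
ee_pos: [0.4574, 0.0505, 0.0896]
eef_rot: [0.576, 0.818, 0.0, 0.0]
ft_force: [2.3, -4.7, 2.0]
width: 0.0006
grip_force: 2.6
```

```bash
python3 -c "
from h import *
chk()"
```

```text
btn along mm [33.4] px [181.8 208.6] area 20 F along -4.6 tcp along 0.1697
```

play_rows --increments "0 0 0 0.0005 0 0 0;0 0 0 0.001 0 0 0;0 0 0 0.0015 0 0 0;0 0 0 0.002 0 0 0"

```text
time: 10.05
ee_pos: [0.4565, 0.0531, 0.0894]
eef_rot: [0.576, 0.818, 0.0, -0.0]
ft_force: [1.3, -1.0, 1.0]
width: 0.0004
grip_force: 1.0
```

```bash
python3 -c "
from h import *
chk()"
```

```text
btn along mm [39.6] px [181.8 205.3] area 19 F along -1.16 tcp along 0.1724
```

Force fell and the red moved up: it seems to have snapped. Back off and look.

play_rows --increments "0 0 0 -0.005 0 0 0;0 0 0 -0.015 0 0 0;0 0 0 -0.025 0 -0.02 0;0 0 0 -0.025 0 -0.06 0;0 0 0 -0.025 0 -0.1 0;0 0 0 -0.025 0 -0.1 0"

```text
time: 10.7
ee_pos: [0.4676, 0.0287, 0.1942]
eef_rot: [0.576, 0.817, 0.003, 0.002]
ft_force: [0.5, -0.4, 0.2]
width: 0.0005
grip_force: 0.0
```

```bash
python3 -c "
from h import *
chk()
c=camera('scene');s=c['color'];cv2.imwrite('pics/s4.png',cv2.resize(s[180:250,140:240,::-1],None,fx=6,fy=6,interpolation=cv2.INTER_CUBIC))
for a in(.036,.038):
  for z in(.0605,.067):print(a,z,proj(c,np.array([.515,-.109,z])+U*a))"
```

```text
btn along mm [39.7] px [182.  205.3] area 18 F along 0.4 tcp along 0.1461
0.036 0.0605 [182.32463923 207.43537252]
0.036 0.067 [181.61590965 205.19024439]
0.038 0.0605 [182.69509915 206.52174171]
0.038 0.067 [181.99041523 204.27321013]
```

View pics/s4.png

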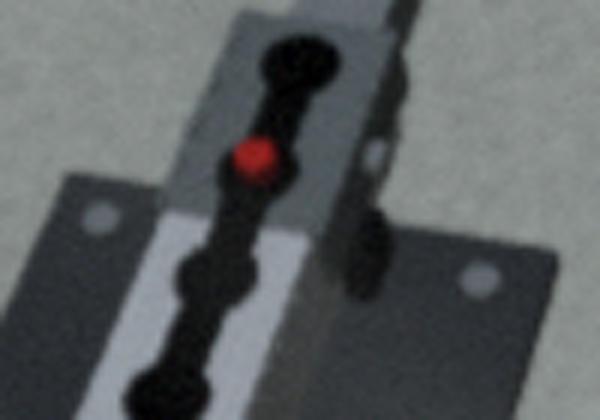

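The red head sits at crop (255,157), about the hole centre (258,170), but no collar shows. I'll triangulate with the arm out of the way.

play_rows --increments "0 0 0 -0.05 -0.05 -0.04 0;0 0 0 -0.1 -0.1 -0.04 0;0 0 0 -0.14 -0.14 -0.04 0;0 0 0 -0.18 -0.18 -0.04 0;0 0 0 -0.2 -0.2 -0.04 0;0 0 0 -0.2 -0.2 -0.04 0;0 0 0 -0.2 -0.2 -0.04 0"

```text
time: 11.5
ee_pos: [0.3412, -0.2308, 0.2285]
eef_rot: [0.579, 0.816, 0.0, -0.001]
ft_force: [0.4, 0.7, 0.2]
width: 0.0005
grip_force: 0.0
```

```bash
python3 -c "
from h import *
t=stop();s=camera('scene')
a,x=red(s);b,y=red(t);print(x,y);p,e=tri(s,a,t,b);print(p,e,(p-[.515,-.109,0])@U)
cv2.imwrite('pics/t4.png',cv2.resize(t['color'][255:385,200:380,::-1],None,fx=4,fy=4,interpolation=cv2.INTER_CUBIC))
"
```

```text
stop [203, 316, 23, 61, 243] (62.929325103759766, 3.7947332859039307) moved 0.0376
[180 204   5   4  18] [300 309   6   7  36]
[ 0.50238284 -0.07411438  0.06508345] 0.03536581833182595 0.03709697287167009
```

View pics/t4.png

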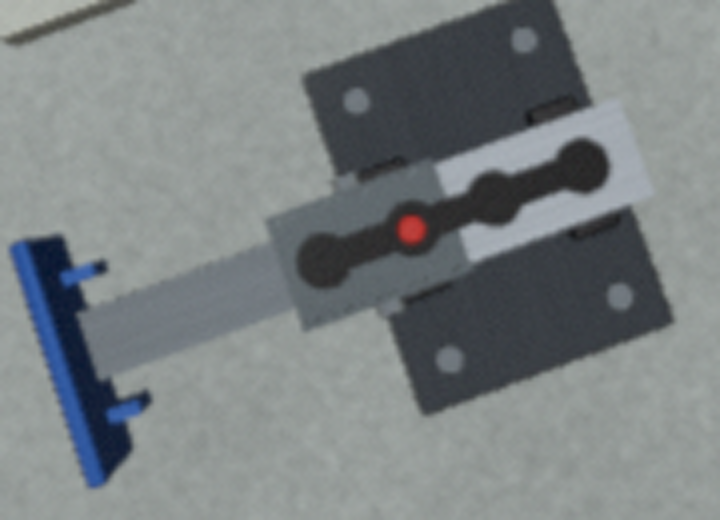

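```bash
python3 -c "
from h import *
t=camera('top');s=camera('scene')
a,_=red(s);b,_=red(t)
for c,p in((s,a),(t,b)):
  u,v=np.round(p).astype(int);print(c['color'][v-8:v+9,u-9:u+10,0]); 
o=cv2.imread('pics/top0.png');print(o[304-8:304+9,323-9:323+10,2])
"
```

```text
[[ 87  76  73  74  76  68  74  77  79  72  36  14   0   7   9   6   0  14
   43]
 [ 78  75  70  77  74  77  78  75  73  63  28  14   5   8   3   8   2  18
   53]
 [ 69  73  75  76  74  71  79  74  75  46  23   3  11   2   5   6   5  35
   69]
 [ 66  76  73  78  78  76  76  75  66  37  11   3  10   9  13   6  16  54
   76]
 [ 72  74  75  78  76  76  76  73  57  28   6   8   4   7   1  11  22  65
   77]
 [ 71  72  78  78  75  73  74  75  58  47  35  28  16  14   9   9  36  65
   79]
 [ 75  77  81  73  74  74  87  98  96 100  95  85  47   9  11  20  56  74
   76]
 [ 77  76  76  73  69  66 106 129 135 137 135 130  72  24   4  31  66  78
   77]
 [ 78  77  76  67  55  49 115 135 142 140 145 135  87  32  14  29  55  72
   78]
 [ 75  79  73  55  31  39 111 136 140 143 141 129  86  37  13  12  41  69
   76]
 [ 77  75  78  41  23  29  81 114 128 134 119  97  64  25  17  13  29  66
   76]
 [ 77  76  69  39  21  20  48  66  92  98  73  60  44  24  14  10  29  65
   76]
 [ 79  79  63  38  13  19  24  43  57  61  54  42  33  23  10  15  37  64
   76]
 [ 77  77  67  38  24  20  19  27  38  44  40  
[... 2333 characters left out ...]
 174 185 186 185 184 173 180 183 153  92  50
   51]
 [ 47  48  77 160 184 183 158 170 185 185 184 182 177 180 184 155  98  71
   94]
 [ 44  46  73 155 183 182 151 168 183 183 184 180 167 178 178 139 112 135
  150]
 [ 43  43  59 123 170 183 177 178 177 173 167 164 173 183 176 138 145 160
  162]
 [ 47  46  48  80 141 174 182 185 183 181 180 180 182 178 151 138 158 164
  162]
 [ 44  47  47  52  92 145 172 181 184 186 186 181 179 151 128 148 159 164
  162]
 [ 49  45  52  68  95 111 130 153 175 180 177 153 138 126 142 156 161 163
  163]
 [ 51  75 101 134 152 151 150 145 139 138 138 126 141 150 157 163 165 165
  163]
 [ 86 134 151 161 164 164 163 158 151 151 150 151 158 163 163 163 164 166
  165]]
```

```bash
python3 -c "
from h import *
s=camera('scene');t=camera('top')
o=cv2.imread('pics/scene0.png');print(o[214:237,165:187,2]);print('side',s['color'][196:216,172:192,1])
# gray-level centroid of head top in both views now
for z in(.058,.0605,.064,.067):
  q=onz(t,red(t)[0],z);print(z,q,proj(s,np.append(q,z)),red(s)[0], 'start', proj(s,np.append(onz(t,[323.4,303.9],z),z)))
"
```

```text
[[ 53  64  72  81  78  77  77  76  76  74  72  43  24  23  18  20  18  18
   21  40  63  76]
 [ 49  61  99 113 104 100  99  88  85  83  71  38  23  27  22  16  20  19
   28  56  77  76]
 [ 51  84 126 143 139 130 128 119 112 104  71  34  21  22  18  23  24  24
   27  65  78  83]
 [ 57 114 138 142 143 139 140 139 141 124  74  31  23  21  19  20  17  25
   55  80  85  85]
 [ 63 127 143 144 140 139 140 142 140 105  48  26  26  20  20  19  16  36
   92 116 113 113]
 [ 86 134 145 139 141 141 142 140 140  86  46  30  33  30  24  19  24  46
  118 138 138 137]
 [115 138 147 142 143 139 139 128 132 106  90  86  87  70  46  33  31  69
  129 142 139 143]
 [131 142 142 144 142 140 130 108 129 133 137 130 131 111  97  74  57 105
  138 143 140 143]
 [136 143 144 142 138 123 122 124 134 138 140 140 136 118 127 116  95 107
  135 138 140 145]
 [143 143 142 140 123 111 128 136 139 138 141 143 132 112 127 137 119  93
  120 142 141 144]
 [146 143 145 135 100 123 126 132 137 141 141 142 118  83 119 134 131  96
  125 137 140 145]
 [146 143 145 126  95 122 121 113 118 128 127 117  91  68 113 135 135  94
  1
[... 2534 characters left out ...]
8  19  28  48  63  78  86  84
   86  86]
 [ 85  86  87  82  53  27  22  16  23  19  13  24  48  77  85  83  86  85
   87  88]
 [100  92  93  78  44  25  26  25  21  21  20  20  64  80  85  84  87  87
   89  86]]
0.058 [ 0.50222968 -0.07437377] [182.56743683 207.84542381] [182.         205.33333333] start [175.53834156 225.72722473]
0.0605 [ 0.50227015 -0.07429855] [182.34367926 206.97003765] [182.         205.33333333] start [175.30612355 224.82720588]
0.064 [ 0.5023268  -0.07419324] [182.0282065  205.73584257] [182.         205.33333333] start [174.97871797 223.55826383]
0.067 [ 0.50237536 -0.07410298] [181.75572529 204.66983936] [182.         205.33333333] start [174.69592581 222.46223222]
```

The head's measured height (~65–66 mm, versus ~66 by the same method at the start) suggests that it is up, but the hidden collar leaves doubt. A gentle push on the stop will confirm the lock.

```bash
python3 -c "
from h import *
to([.515,-.109,.22]+U*.155)"
```

```text
rotvec [-0.0012 -0.0002  0.0023] shift [0.2068 0.2004 0.0087] f [ 0.03  0.82 -0.77] along -0.0523
```

play_rows --increments "0 0 0 0.207 0.2 0 0;0 0 0 0.207 0.2 0 0;0 0 0 0.207 0.2 0 0;0 0 0 0.207 0.2 0 0;0 0 0 0.207 0.2 0 0;0 0 0 0.207 0.2 0 0;0 0 0 0.207 0.2 0 0;0 0 0 0.207 0.2 0.02 0"

```text
time: 12.6
ee_pos: [0.4638, 0.0376, 0.2102]
eef_rot: [0.574, 0.819, 0.001, 0.001]
ft_force: [-0.6, -0.3, -1.5]
width: 0.0007
grip_force: 0.0
```

play_rows --increments "0 0 0 0 0 0.04 0;0 0 0 0 0 0.08 0;0 0 0 0 0 0.115 0;0 0 0 0 0 0.115 0;0 0 0 0 0 0.115 0;0 0 0 0 0 0.115 0"

```text
time: 13.2
ee_pos: [0.4638, 0.0361, 0.0963]
eef_rot: [0.576, 0.818, 0.001, 0.001]
ft_force: [-0.6, 0.2, 0.7]
width: 0.0009
grip_force: 0.0
```

```bash
python3 -c "
from h import *
chk();to([.515,-.109,.09]+U*.17)"
```

```text
btn along mm [39.4] px [181.8 205.4] area 20 F along 0.15 tcp along 0.1538
rotvec [ 0.003  -0.0001  0.0004] shift [ 0.0162 -0.0008  0.0063] f [0.63 0.39 0.55] along 0.1538
```

play_rows --increments "0 0 0 0.005 0 0.003 0;0 0 0 0.01 0 0.006 0;0 0 0 0.014 0 0.006 0;0 0 0 0.016 0 0.006 0;0 0 0 0.017 0 0.006 0;0 0 0 0.0175 0 0.006 0;0 0 0 0.018 0 0.006 0;0 0 0 0.018 0 0.006 0"

```text
time: 14.05
ee_pos: [0.4566, 0.0526, 0.0884]
eef_rot: [0.576, 0.818, 0.0, -0.0]
ft_force: [0.3, -0.3, 0.3]
width: 0.0009
grip_force: 0.0
```

```bash
python3 -c "
from h import *
chk()"
```

```text
btn along mm [39.2] px [181.6 205.4] area 21 F along -0.09 tcp along 0.1718
```

play_rows --increments "0 0 0 0.0004 0 0 0;0 0 0 0.0008 0 0 0;0 0 0 0.0011 0 0 0"

```text
time: 14.4
ee_pos: [0.4563, 0.0533, 0.0884]
eef_rot: [0.576, 0.818, -0.0, 0.0]
ft_force: [1.0, -3.4, 0.0]
width: 0.0003
grip_force: 1.6
```

```bash
python3 -c "
from h import *
chk()"
```

```text
btn along mm [39.7] px [181.8 205.3] area 21 F along -2.15 tcp along 0.1726
```

play_rows --increments "0 0 0 0.0004 0 0 0;0 0 0 0.0008 0 0 0;0 0 0 0.0008 0 0 0"

```text
time: 14.75
ee_pos: [0.4562, 0.0536, 0.0884]
eef_rot: [0.576, 0.818, -0.0, 0.0]
ft_force: [2.1, -5.3, -1.2]
width: 0.0002
grip_force: 3.0
```

```bash
python3 -c "
from h import *
chk()"
```

```text
btn along mm [39.8] px [181.8 205.2] area 20 F along -5.94 tcp along 0.1729
```

play_rows --increments "0 0 0 0.0005 0 0 0;0 0 0 0.0005 0 0 0"

```text
time: 15.0
ee_pos: [0.4561, 0.0537, 0.0884]
eef_rot: [0.576, 0.817, -0.0, 0.001]
ft_force: [3.5, -7.7, -1.5]
width: 0.0004
grip_force: 3.7
```

```bash
python3 -c "
from h import *
chk()"
```

```text
btn along mm [40.2] px [181.9 205. ] area 22 F along -6.67 tcp along 0.1731
```

Locked: the force rises and the stop no longer slides, unlike the 4.6 N steady rub. Letting go.

play_rows --increments "0 0 0 -0.002 0 0 0;0 0 0 -0.01 0 0 0;0 0 0 -0.025 0 -0.02 0;0 0 0 -0.025 0 -0.06 0;0 0 0 -0.025 0 -0.1 0;0 0 0 -0.075 -0.05 -0.13 0;0 0 0 -0.12 -0.1 -0.13 0;0 0 0 -0.15 -0.15 -0.13 0"

```text
time: 15.85
ee_pos: [0.3931, -0.0972, 0.2169]
eef_rot: [0.575, 0.818, 0.001, 0.001]
ft_force: [0.2, -0.6, 0.2]
width: 0.0004
grip_force: 0.0
```

play_rows --increments "0 0 0 -0.05 -0.05 0 0;0 0 0 -0.08 -0.08 0 0;0 0 0 -0.08 -0.08 0 0;0 0 0 -0.08 -0.08 0 0"

```text
time: 16.25
ee_pos: [0.3443, -0.1993, 0.2162]
eef_rot: [0.577, 0.817, 0.001, -0.0]
ft_force: [0.5, 0.5, 0.6]
width: 0.0008
grip_force: 0.0
```

```bash
python3 -c "
from h import *
t=stop();s=camera('scene')
a,x=red(s);b,y=red(t);p,e=tri(s,a,t,b);print(p,e,(p-[.515,-.109,0])@U)
o=cv2.imread('pics/top0.png')[:,:,::-1];d=np.abs(o.astype(int)-t['color']).max(2)
print('bystander diff',(d[190:270,185:345]>60).sum())
print('hole plane check',t['color'][int(b[1]),int(b[0])])"
```

```text
stop [203, 316, 23, 61, 259] (62.929325103759766, 3.794731378555298) moved 0.0376
[ 0.50219525 -0.07383959  0.06498083] 0.04792236431364927 0.03741891302070728
bystander diff 0
hole plane check [184  62  56]
```

Scene-image shift of the head (−17.55 px, versus −17.65 px predicted for a 37.6 mm slide at equal height) puts the button within about 0.5 mm of fully up. Handing in.

```bash
python3 -c "
from bench import *
print(close_job())"
```

```text
the job is handed in; nothing more can be done
None
```

The blue stop is one hole wider: the button moved about 37.5 mm outwards and locked in the next hole, with its head at its starting height to within about 0.5 mm by camera. The collar was not visible in that hole. The carton, bottle and jar show no movement, the arm is clear, and the job is handed in; no verdict came back.

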